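# Load a rolling bottle into a sloping feed rack

## Task

A small amber bottle lies on its side on the mat. First swing the stop arm of the sloping feed rack fully shut across the low end of the lane; then lift the bottle and, without dropping it, lay it crosswise in the lane on its side, cap pointing away from the robot, so that it ends lying still against the shut arm. Leave the other things on the mat where they are.

Things in the scene. Friction and masses are not known exactly. Their poses are not given: they have to be found in the camera images.
- feed_rack: Fixed rack: grey plate 144 x 205 mm, aluminium lane on it. Origin on the mat near its middle, z up. The lane runs along y, falling 5 degrees towards +y (robot's left, rack turned up to 0.2 rad); +x is away from the robot. Lane inside: x -49 to 49, y -84 to 75 mm; deck 36 mm above the mat at the high end, 22 at the low. Walls 4 mm thick, 10 mm above the deck; none at the low end.
- stop_arm (a joint): Angle of the steel stop arm, rad: 0 = open (points downhill, rack +y), 1.57 = shut on its end stop (across the lane's low end, along rack +x). Turns clockwise from above to shut, friction about 0.05 N m; stays where left. Bar 10 mm wide, 36 to 48 mm above the mat, 124 mm from hinge to knob axis. Shut, its uphill face is at rack y = 82 mm. If open, a bottle in the lane rolls out.
- stop_knob (a point): Point on the axis of the black upright knob at the arm's free end, 66 mm above the mat. Cylinder 14 mm in diameter, from 48 to 84 mm above the mat; it moves with the arm on a circle of 124 mm radius about the hinge.
- stop_hinge (a point): Point on the arm's upright hinge axis at the robot-side corner of the lane's low end, 42 mm above the mat; in the rack's frame x = -62, y = 87 mm.
- lane_rest (a point): Centre of the place where the bottle's middle comes to rest against the shut arm: in the rack's frame x = 0, y = +62 mm, z = 43 mm.
- bottle: Small amber bottle with a black cap, 40 mm in diameter and 82 mm long with its cap, about 0.1 kg, lying on its side on the mat with its axis 20 mm above it; it rolls freely. Origin: centre of its foot; its z axis runs along the bottle from foot to cap. It acts as a plain cylinder over its whole length.
- bottle_mid (a point): Middle of the lying bottle, on its axis, 41 mm from the foot.
- bottle_cap (a point): Centre of the top of the bottle's cap, 82 mm from the foot.
- big_bottle: Bystander: larger amber bottle, 48 mm in diameter, 98 mm high, standing upright behind. Origin: centre of its foot.
- petri: Bystander: round petri dish, 62 mm in diameter, 15 mm high, on the mat near the robot. Origin: centre of its underside.
- kitchen_timer: Bystander: small white digital timer, 66 x 62 x 18 mm, on the mat near the robot. Origin: centre of its underside.
Mind the look-alikes: they are no part of the job. Leave any purple look-alike of the bottle alone.

How it is judged:
By the outcome, as a careful person would: the job done as asked, in the order asked, and still so for the second after the job is handed in, with the robot touching nothing.
It also fails if it takes over 58 s, if anything falls off the work surface, if the arm or the gripper's body presses on something with over 40 N, if the wrist force passes 120 N, or if a joint passes its speed limit or range.

## Robot

A 6-joint arm with a two-finger parallel gripper is mounted at the origin on a cart in front of the work surface, level with it; the furniture and walls round the work are solid. World frame = base frame: x ahead of the robot, y to its left, z up, the work surface at z = 0. Lengths are in mm, angles in rad, forces in N, time in s.
With the tool pointing down it reaches from about 275 to 825 mm from the base axis. Payload 4.9 kg.
Tool frame: the origin (TCP) lies at the very end of the fingers, on their centre line; the grasp point (between the pads) lies 19 mm behind it; z points along the fingers, y is the direction in which the jaws open and shut (so a half turn about z gives the same grasp; the last joint's range is limited). The gripper opens to 85 mm and grips with 20 to 120 N. Pads are 22 mm wide; open, the fingers measure 114 mm over their backs; the gripper's body (76 mm by 85 mm) begins 54 mm behind the grasp point. The pads swing forward as they close: fully open they stand 13 mm farther back than shut.
Start: joints at [-1.437, 0.326, -0.193, 1.052, 0, 1.437], TCP at [145.547, -530.41, 231.281] pointing down, gripper open.
Joint ranges: [-2.65, 2.65], [-0.97, 1.79], [-1.3, 1.35], [-1.93, 2.1], [-1.47, 1.37], [-3.14, 3.14]. Speed limits (rad/s): [2.57, 2.57, 3.14, 3.14, 3.14, 3.14].

## Interface

Orientations are given as [roll, pitch, yaw] about the fixed x, y, z axes, in that order (R = Rz(yaw) Ry(pitch) Rx(roll)).
In Python, from bench import bot, solve_ik, imaging gives the robot as it stands. Calls block until the motion is done:
- bot.move_ptp(position, orientation): joint-space move of the TCP to a pose.
- bot.movel(position, rot=None, max_speed=150, threshold=None): straight line of the TCP; rot=None keeps the orientation; max_speed is the mean speed in mm/s. With threshold (N) it stops when the force on the tool has changed by that much, and returns True; else False.
- bot.move_j(angles): joint-space move.
- bot.grip(opening, effort=None): opening from 0.0 (shut) to 1.0 (fully open); effort is the grip in N (None keeps the last); returns when the fingers have stopped.
- bot.dwell(seconds).
- solve_ik(position, orientation): joint angles nearest the present ones, or None.
- bot.get_state(): the state.
- imaging.capture(name): name is "scene" or "side" or "wrist"; returns the picture (420x560x3 uint8, blue, green, red); there is no depth.
- imaging.camera_model(name): a dict with "K" (3x3 intrinsics, pixels), "position" and "rotation" of the camera in the world. Camera axes: x right, y up, looking along -z (the intrinsics and any distortion apply to the point x, -y, -z); pixel columns grow to the right and rows downward; lengths in mm; the calibration is good to about 2 mm. A picture is of the moment at which its call begins: read the wrist's pose just before it. camera_model takes no time and is no camera call; for the wrist camera it gives the pose at the moment of the call.
A pose or a line that the arm cannot do raises bot.IKError and nothing moves.
- bot.sign_off(): hands the job in, once; it reports no verdict.
The state is a dict: "t": time; "qpos": joint angles; "joint_velocities": joint speeds; "effort": joint torques, N m; "tcp_pos": TCP position; "orientation": TCP orientation; "contact_force": force on the tool from outside, world axes, zero at the start; "wrist_torque": the same for the moment, N m; "opening": opening from 0.0 (shut) to 1.0 (fully open).
Only numpy, scipy, OpenCV 4.12 (cv2) and the standard library are available. Lean on these libraries where they do the work, as an engineer would, in place of code of your own. Each camera call takes 0.05 s, during which the arm holds its last target.

## Working session

There is one attempt and no reset: what is moved stays moved. The work goes in short steps, each a Python script; the robot and the scene stay as the last script left them, time stands still between calls to the robot, and variables do not carry over. Pictures are saved under pics/ and viewed, and the job is handed in when it is done.

```bash
ls; mkdir -p pics
python3 - <<'E'
from bench import bot, solve_ik, imaging
import cv2
for n in ("scene","side","wrist"):
    im=imaging.capture(n); cv2.imwrite(f"pics/{n}0.png",im)
    m=imaging.camera_model(n); print(n,{k:(v.round(3).tolist() if hasattr(v,'round') else v) for k,v in m.items()})
print(bot.get_state()['t'])
E
```

```text
pics
scene {'K': [[449.312, 0.0, 284.957], [0.0, 449.312, 213.48], [0.0, 0.0, 1.0]], 'position': [-222.257, 375.401, 1045.83], 'rotation': [0.719, -0.02, -2.043]}
side {'K': [[412.699, 0.0, 281.226], [0.0, 412.699, 211.303], [0.0, 0.0, 1.0]], 'position': [41.448, 726.828, 473.749], 'rotation': [1.164, 0.001, -2.53]}
wrist {'K': [[349.522, 0.0, 279.214], [0.0, 349.522, 212.517], [0.0, 0.0, 1.0]], 'position': [212.724, -510.886, 374.153], 'rotation': [-0.28, -0.0, -1.304]}
0.15
```

View pics/scene0.png

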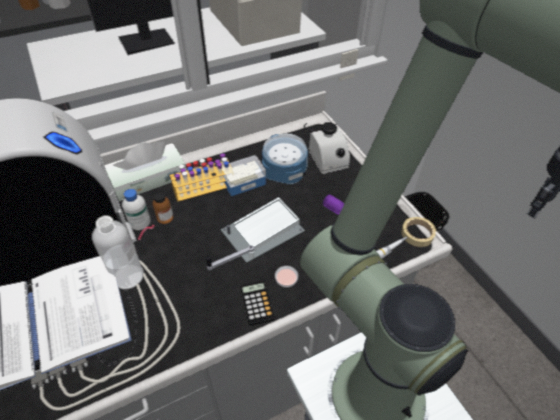

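View pics/side0.png

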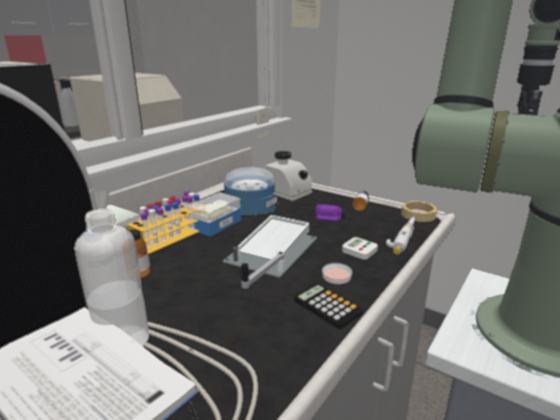

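View pics/wrist0.png

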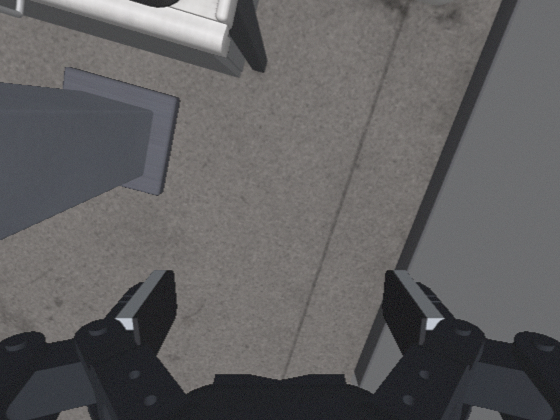

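```bash
cat > h.py <<'E'
from bench import bot, solve_ik, imaging
import numpy as np, cv2
from scipy.spatial.transform import Rotation as Ro
def cam(n,m=None):
    m=m or imaging.camera_model(n); d=m.get('distortion',None)
    r=np.array(m['rotation']); R=r if r.shape==(3,3) else Ro.from_euler('xyz',r).as_matrix()
    return np.array(m['K']),np.array(m['position'],float),R,m
def proj(P,c):
    K,p,R,_=c; q=(np.atleast_2d(P)-p)@R; q=q*[1,-1,-1]; u=q@K.T; return u[:,:2]/u[:,2:]
def ray(uv,c):
    K,p,R,_=c; uv=np.atleast_2d(uv).astype(float)
    d=np.c_[uv,np.ones(len(uv))]@np.linalg.inv(K).T*[1,-1,-1]; return d@R.T
def onz(uv,z,c):
    d=ray(uv,c); return c[1]+d*((z-c[1][2])/d[:,2])[:,None]
E
python3 - <<'E'
from h import *
for n in("scene","side"):
    c=cam(n); print(c[3].keys())
print(onz([(361,203),(328,212),(337,274),(360,248)],10,cam("side")).round())
print(onz([(334,205),(287,276)],10,cam("scene")).round())
s=cv2.imread("pics/side0.png")
cv2.imwrite("pics/c1.png",cv2.resize(s[170:300,220:420],None,fx=4,fy=4,interpolation=2))
s=cv2.imread("pics/scene0.png")
cv2.imwrite("pics/c2.png",cv2.resize(s[170:310,190:360],None,fx=4,fy=4,interpolation=2))
E
```

```text
dict_keys(['K', 'position', 'rotation'])
dict_keys(['K', 'position', 'rotation'])
[[ 501. -342.   10.]
 [ 549. -226.   10.]
 [ 373.   51.   10.]
 [ 383.  -82.   10.]]
[[ 540. -210.   10.]
 [ 371.   42.   10.]]
```

View pics/c1.png

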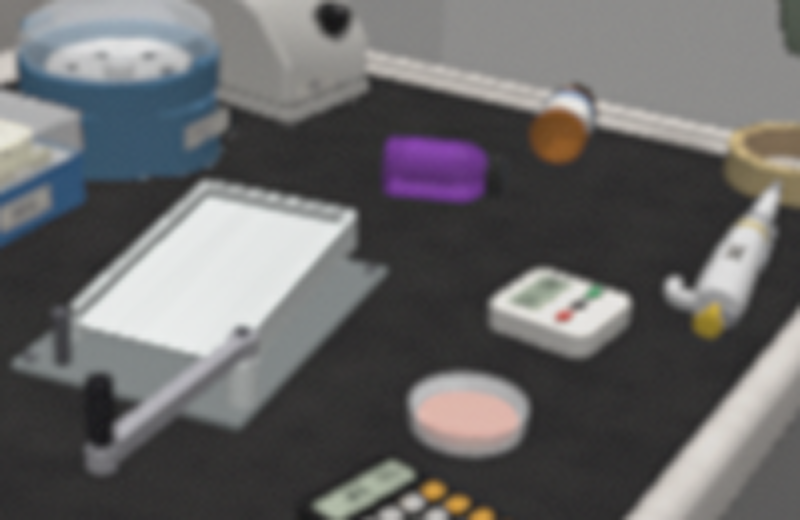

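View pics/c2.png

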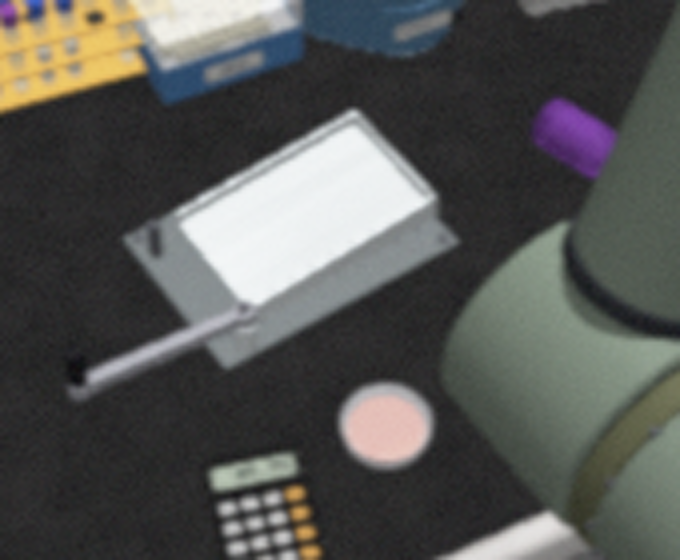

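```bash
cat >> h.py <<'E'
def tri(a,b,ca,cb):
    A=[];B=[]
    for uv,c in((a,ca),(b,cb)):
        d=ray(uv,c)[0]; d/=np.linalg.norm(d); M=np.eye(3)-np.outer(d,d); A.append(M);B.append(M@c[1])
    return np.linalg.lstsq(np.vstack(A),np.hstack(B),rcond=None)[0]
E
python3 - <<'E'
from h import *
a,b=cam("side"),cam("scene")
f=lambda x,y:(x/4+220-.4,y/4+170-.4); g=lambda x,y:(x/4+190-.4,y/4+170-.4)
for n,p,q in (("knobtop",(99,378),(77,358)),("hingetop",(243,335),(245,310)),("posttop",(62,310),(153,224)),("pl1",(15,362),(125,240)),("pl2",(240,428),(228,368)),("pl3",(385,268),(458,240)),("petri",(469,412),(386,425))):
    X=tri(f(*p),g(*q),a,b); print(n,X.round(1),(proj(X,a)[0]-f(*p)).round(1))
print("foot",onz(f(558,137),20,a))
E
```

```text
knobtop [472.3 224.9  81.6] [1.9 1.4]
hingetop [481.8 100.2  45.8] [0.7 0.5]
posttop [585.3 126.7  40.7] [0.6 0.4]
pl1 [606.8 143.2   8.2] [0.8 0.5]
pl2 [470.2 120.    3. ] [0.6 0.4]
pl3 [500.1 -80.6   5. ] [0.7 0.5]
petri [375.9  43.2   7.4] [0.5 0.4]
foot [[ 492.76424644 -309.32399938   20.        ]]
```

Run:
```python
from h import *
s=bot.get_state(); print(s['orientation'],s['tcp_pos'],s['t'])
o=s['orientation']
for y in (0,-1.57,1.57,3.14): print(y,solve_ik([430,150,300],[np.pi,0,y]))
R=Ro.from_euler('xyz',o).as_matrix(); c=cam("wrist"); print((R.T@(c[1]-np.array(s['tcp_pos']))).round(1)); print((R.T@c[2]).round(3))
```

```text
[-3.14027890e+00 -1.69462447e-04  2.67810591e-01] [ 145.47385087 -529.96196101  230.68414242] 0.15
0 [ 0.1733147   0.10885179 -0.29467701  1.16726753  0.         -2.96827795]
-1.57 [ 0.1733147   0.10885179 -0.29467701  1.16726753  0.         -1.39827795]
1.57 [ 0.1733147   0.10885179 -0.29467701  1.16726753  0.          1.74490736]
3.14 [ 0.1733147   0.10885179 -0.29467701  1.16726753  0.          0.17490736]
[  69.9   -0.8 -143.5]
[[-0.001  0.961  0.276]
 [ 1.     0.001 -0.001]
 [-0.001  0.276 -0.961]]
```

Run:
```python
from h import *
import json
bot.move_ptp([500,70,260],[np.pi,0,-1.5])
m=imaging.camera_model("wrist"); im=imaging.capture("wrist"); cv2.imwrite("pics/w1.png",im)
json.dump({k:np.array(v).tolist() for k,v in m.items()},open("w1.json","w"))
print(bot.get_state()['t'])
```

```text
2.8083
```

View pics/w1.png

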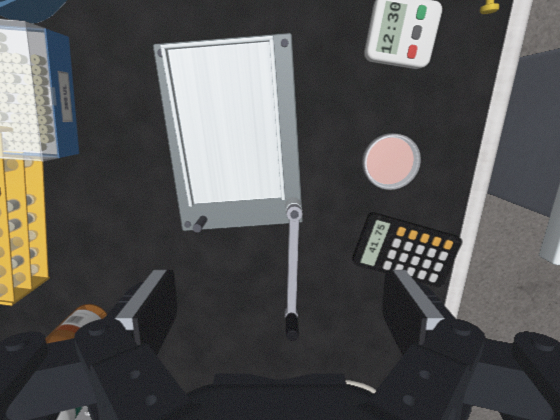

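Run:
```python
from h import *
import json
c=cam("wrist",json.load(open("w1.json"))); im=cv2.imread("pics/w1.png")
hsv=cv2.cvtColor(im,cv2.COLOR_BGR2HSV)
m=((hsv[...,2]>85)).astype(np.uint8)*255
m[:, :130]=0; m[:,310:]=0; m[240:]=0
m=cv2.morphologyEx(m,cv2.MORPH_OPEN,np.ones((5,5)))
cn=max(cv2.findContours(m,0,2)[0],key=cv2.contourArea)
h=cv2.convexHull(cn); ap=cv2.approxPolyDP(h,6,True)[:,0]; print(ap.tolist())
P=onz(ap,3,c); print(P.round(1).tolist())
n=len(P); print([round(float(np.linalg.norm(P[i]-P[(i+1)%n])),1) for i in range(n)], P.mean(0))
for i in range(n):
    d=P[(i+1)%n]-P[i]; print(np.arctan2(d[1],d[0]).round(3))
print("hinge",onz((294,213),50,c), "knobtop",onz((292,320),84,c))
cv2.imwrite("pics/c3.png",cv2.resize(im[180:350,150:330],None,fx=4,fy=4,interpolation=2)[:600])
```

```text
[[290, 33], [298, 238], [183, 230], [153, 45]]
[[499.1, -79.7, 3.0], [471.9, 145.3, 3.0], [611.5, 144.6, 3.0], [641.4, -58.4, 3.0]]
[226.6, 139.6, 205.3, 144.0] [555.96980933  37.94951161   3.        ]
1.691
-0.005
-1.424
-2.994
hinge [[482.22322635 100.6555338   50.        ]] knobtop [[477.09989585 206.86708433  84.        ]]
```

View pics/c3.png

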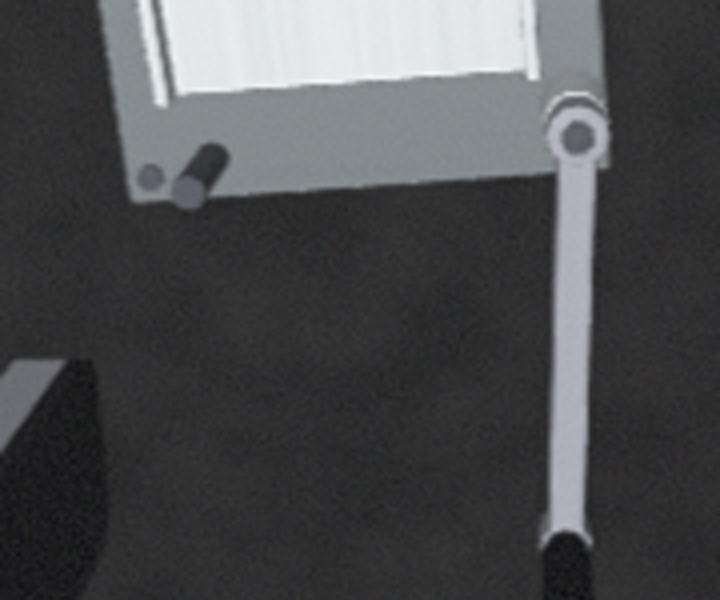

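Run:
```python
from h import *
import json
c=cam("wrist",json.load(open("w1.json"))); im=cv2.imread("pics/w1.png")
yaw=.147
Rz=Ro.from_euler('z',yaw).as_matrix()
print("h",onz((293.6,213.9),48,c)); h=onz((293.6,213.9),48,c)[0]
L=onz([(282.3,197.3),(193.4,203.6)],22,c); print("deck low corners",L.round(1))
O=h-Rz@[-62,87,0]; print("O",O)
print("in rack",((L-O)@Rz).round(1))
for v in (326,331,335): 
    k=onz((292.3,v),84,c)[0]; print(v,k.round(1),np.linalg.norm((k-h)[:2]).round(1),((k-O)@Rz).round(1))
P=onz((196.5,227),41,c);print("post",((P-O)@Rz).round(1))
cv2.imwrite("pics/c4.png",cv2.resize(im[290:350,260:330],None,fx=8,fy=8,interpolation=2))
```

```text
h [[482.4406466  102.24295977  48.        ]]
deck low corners [[495.   91.3  22. ]
 [594.5 105.5  22. ]]
O [556.51496318  25.26247117  48.        ]
in rack [[-51.2  74.3 -26. ]
 [ 49.3  73.8 -26. ]]
326 [476.2 214.   84. ] 111.9 [-51.8 198.5  36. ]
331 [475.7 220.   84. ] 118.0 [-51.4 204.5  36. ]
335 [475.4 224.9  84. ] 122.8 [-51.  209.4  36. ]
post [[44.6 95.7 -7. ]]
```

View pics/c4.png

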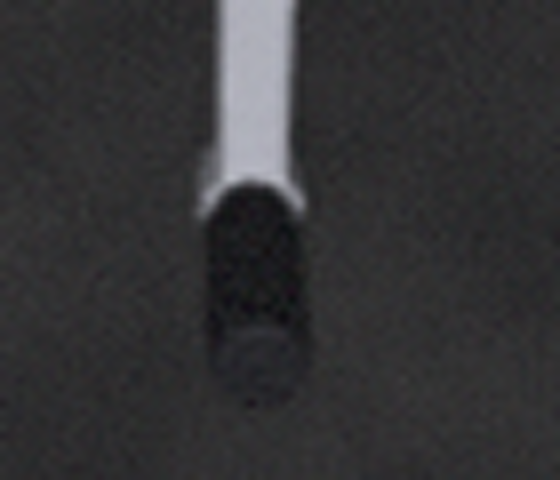

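Run:
```python
from h import *
import json
c=cam("wrist",json.load(open("w1.json"))); a,b=cam("side"),cam("scene")
Rz=Ro.from_euler('z',.147).as_matrix(); O=np.array([556.2,25,0])
f=lambda x,y:(x/4+220-.4,y/4+170-.4); g=lambda x,y:(x/4+190-.4,y/4+170-.4)
w=lambda x,y:(x/4+150-.4,y/4+180-.4)
for p,cc in ((f(62,312),a),(g(153,226),b)):
    X=tri(w(189,192),p,c,cc); print(((X-O)@Rz).round(1))
for z in (3,20,30,41,50): print(z,((onz(w(189,192),z,c)-O)@Rz).round(1),"base",((onz(w(208,158),z,c)-O)@Rz).round(1))
for n,i,cc in(("side",cv2.imread("pics/side0.png")[235:275,215:300],0),("scene",cv2.imread("pics/scene0.png")[205:275,195:270],0)):
    cv2.imwrite(f"pics/c5{n}.png",cv2.resize(i,None,fx=8,fy=8,interpolation=2))
```

```text
[44.9 96.8 40.4]
[44.3 96.7 37.4]
3 [[ 55.1 108.5   3. ]] base [[47.9 98.3  3. ]]
20 [[ 50.4 103.2  20. ]] base [[43.5 93.4 20. ]]
30 [[ 47.7 100.1  30. ]] base [[40.9 90.5 30. ]]
41 [[44.6 96.6 41. ]] base [[38.1 87.4 41. ]]
50 [[42.2 93.8 50. ]] base [[35.8 84.8 50. ]]
```

View pics/c5side.png

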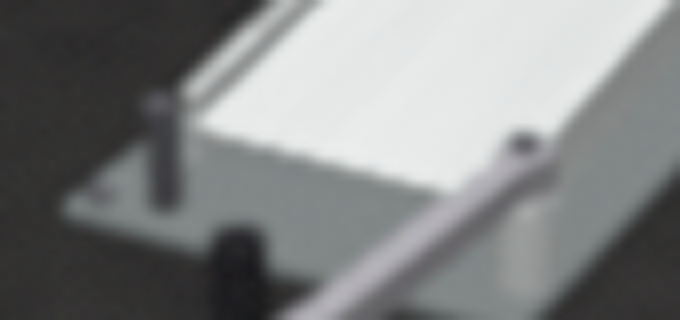

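```bash
cat > arm.py <<'E'
from h import *
O=np.array([556.2,25,0]); Y=.147
Rz=Ro.from_euler('z',Y).as_matrix()
H=O+Rz@[-62,87,0]
def pose(th,z,r=124):
    phi=Y+np.pi/2-th
    return [H[0]+r*np.cos(phi),H[1]+r*np.sin(phi),z],[np.pi,0,phi-np.pi]
E
python3 - <<'E'
from arm import *
for th in (.09,.6,1.1,1.57,1.66):
    p,o=pose(th,56); q=solve_ik(p,o); print(np.round(p,1),None if q is None else np.round(q,2))
bot.grip(0.38,20)
p,o=pose(.09,130); bot.move_ptp(p,o)
p,o=pose(.09,56); print(bot.movel(p,o,max_speed=120,threshold=8))
s=bot.get_state(); print(s['t'],s['tcp_pos'],s['contact_force'],s['opening'])
m=imaging.capture("wrist"); cv2.imwrite("pics/w2.png",m)
E
```

```text
[475.1 225.8  56. ] [ 0.3   0.47 -0.48  0.62  0.   -1.32]
[536.4 213.5  56. ] [ 0.25  0.55 -0.34  0.68  0.   -0.87]
[583.2 173.8  56. ] [ 0.17  0.59 -0.25  0.73  0.   -0.45]
[604.8 120.2  56. ] [ 0.08  0.61 -0.23  0.74  0.   -0.07]
[605.9 109.1  56. ] [ 0.06  0.6  -0.23  0.74  0.    0.  ]
False
4.9667 [475.93904068 225.63036702  56.77416275] [-0.35880661  0.22941612  0.58673305] 0.3819465774158117
```

View pics/w2.png

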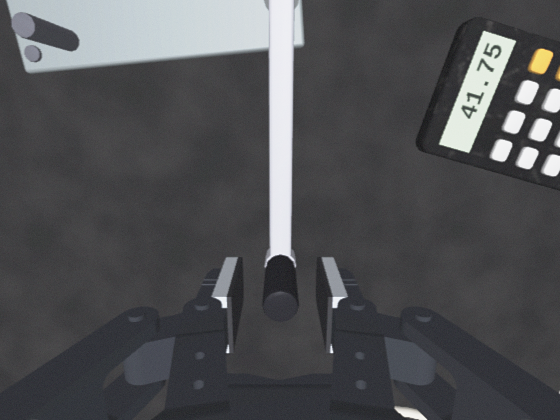

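Run:
```python
from arm import *
bot.grip(0.24)
for th in np.linspace(.09,1.5,7)[1:]:
    p,o=pose(th,56); r=bot.movel(p,o,max_speed=110,threshold=12)
    f=bot.get_state()['contact_force']; print(round(th,2),r,np.round(f,1))
    if r: break
else:
    p,o=pose(1.66,56); r=bot.movel(p,o,max_speed=40,threshold=6); print(r)
s=bot.get_state(); print(s['t'],s['tcp_pos'],s['contact_force'],s['opening'])
cv2.imwrite("pics/w3.png",imaging.capture("wrist")); cv2.imwrite("pics/s3.png",imaging.capture("side"))
```

```text
0.32 False [ 0.2  0.3 -0.3]
0.56 False [ 0.   1.  -0.3]
0.8 False [-1.   1.   0.4]
1.03 False [-0.3 -0.2  0.2]
1.26 False [-0.7  0.2  0.2]
1.5 False [-1.2  1.1  0.6]
True
8.2167 [604.62274646 115.77560426  55.74046148] [0.0285903  2.7571537  2.89806721] 0.2403964210736782
```

View pics/w3.png

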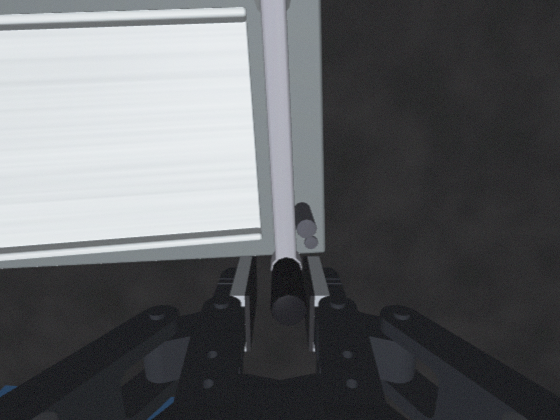

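View pics/s3.png

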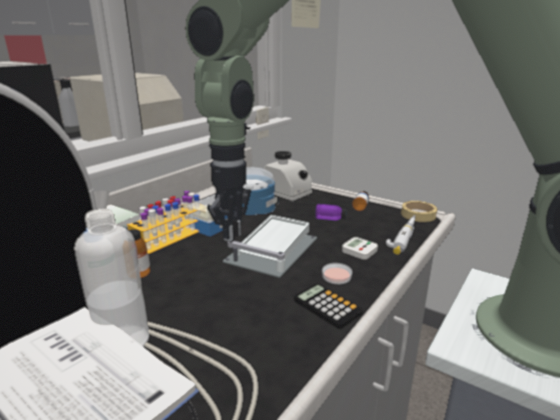

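Run:
```python
from arm import *
import json
p,o=pose(1.70,56); r=bot.movel(p,o,max_speed=40,threshold=9); s=bot.get_state(); print(r,s['t'],np.round(s['tcp_pos'],1),s['contact_force'])
# current command angle
d=np.array(s['tcp_pos'])-H; print("th",Y+np.pi/2-np.arctan2(d[1],d[0]))
json.dump({k:np.array(v).tolist() for k,v in imaging.camera_model("wrist").items()},open("w4.json","w"))
im=imaging.capture("wrist"); cv2.imwrite("pics/w4.png",im)
cv2.imwrite("pics/c6.png",cv2.resize(im[0:350,190:370],None,fx=1.7*2/2,fy=1.7,interpolation=2))
```

```text
True 8.525 [604.4 115.9  55.7] [-0.3025351   3.27557294  2.38209923]
th 1.6042145689183243
```

View pics/w4.png

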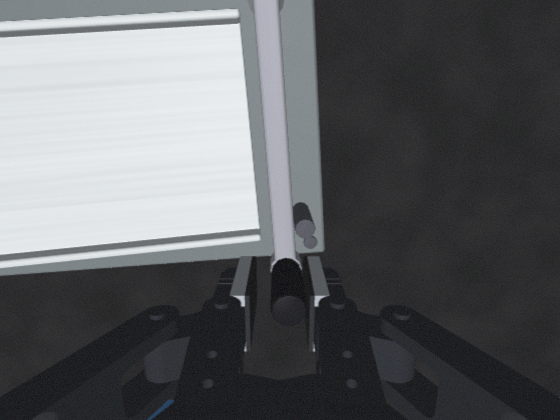

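Run:
```python
from arm import *
import json
c=cam("wrist",json.load(open("w4.json"))); im=cv2.imread("pics/w4.png")
for r in (30,80,130,180,230): print(r,[tuple(int(v) for v in im[r,x]) for x in range(240,320,4)][:0] or im[r,236:312:3,2].tolist())
k=onz([(288,310)],84,c); print("knob rack",((k-O)@Rz).round(1))
cv2.imwrite("pics/c6.png",cv2.resize(im[170:350,220:340],None,fx=5,fy=3.3,interpolation=2))
```

```text
30 [229, 221, 132, 131, 132, 132, 124, 163, 175, 178, 177, 178, 179, 178, 155, 122, 136, 132, 134, 135, 136, 133, 133, 134, 138, 134]
80 [231, 231, 230, 163, 133, 130, 132, 133, 145, 175, 179, 175, 177, 179, 175, 163, 116, 134, 134, 132, 132, 137, 133, 134, 134, 131]
130 [228, 230, 230, 231, 229, 130, 132, 130, 129, 126, 167, 174, 174, 176, 179, 175, 169, 114, 133, 132, 132, 130, 134, 134, 133, 133]
180 [224, 226, 225, 225, 226, 225, 186, 129, 131, 132, 128, 160, 175, 174, 175, 173, 172, 169, 122, 131, 131, 133, 131, 130, 130, 129]
230 [187, 156, 131, 127, 113, 109, 108, 110, 117, 131, 128, 133, 129, 173, 174, 170, 175, 170, 165, 127, 93, 96, 96, 95, 94, 94]
knob rack [[61.5 86.3 84. ]]
```

View pics/c6.png

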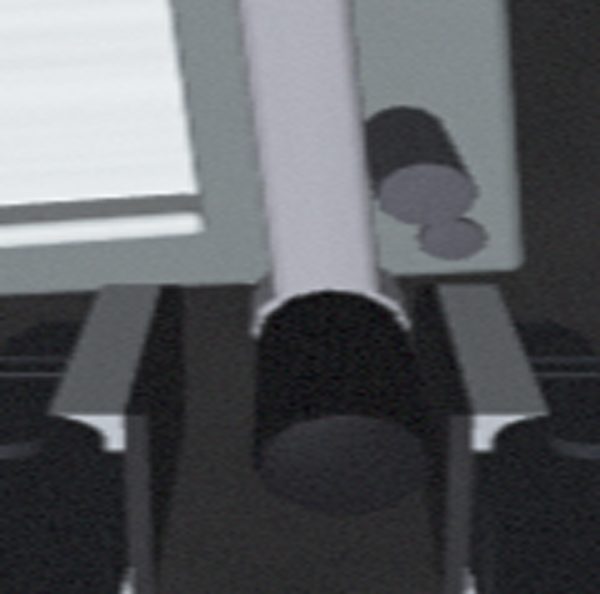

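Run:
```python
from arm import *
import json
bot.grip(0.38)
p,o=pose(1.575,56); 
s=bot.get_state(); print(s['contact_force'])
bot.movel([s['tcp_pos'][0],s['tcp_pos'][1],150],o,max_speed=200)
bot.move_ptp([500,-320,260],[np.pi,0,-3.0])
json.dump({k:np.array(v).tolist() for k,v in imaging.camera_model("wrist").items()},open("w5.json","w"))
im=imaging.capture("wrist"); cv2.imwrite("pics/w5.png",im)
cv2.imwrite("pics/s5.png",imaging.capture("side"))
print(bot.get_state()['t'])
```

```text
[-0.13196624 -0.11250628 -0.59661808]
11.2583
```

View pics/w5.png

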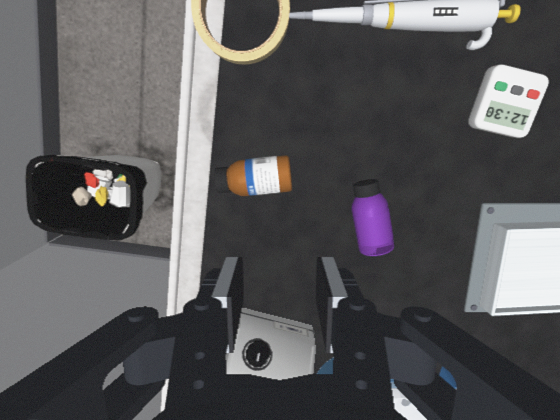

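View pics/s5.png

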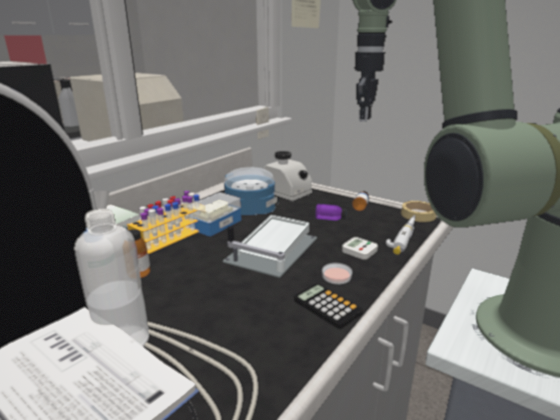

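Run:
```python
from arm import *
import json
im=cv2.imread("pics/w5.png"); cv2.imwrite("pics/c7.png",cv2.resize(im[140:210,205:305],None,fx=8,fy=8,interpolation=2))
c=cam("wrist",json.load(open("w5.json")))
hsv=cv2.cvtColor(im,cv2.COLOR_BGR2HSV)[140:210,205:305]
m=(hsv[...,2]>85).astype(np.uint8); m[:,:20]=0
ys,xs=np.nonzero(m)
for x in range(25,92,6):
    y=np.nonzero(m[:,x])[0]; print(x+205,y.min()+140 if len(y) else None,y.max()+140 if len(y) else None)
print(onz([(291,174.5),(217,180)],20,c).round(1))
```

```text
230 165 189
236 162 193
242 160 195
248 159 195
254 158 194
260 158 194
266 157 194
272 156 193
278 156 192
284 156 191
290 172 190
296 None None
[[ 494.6 -306.3   20. ]
 [ 512.4 -386.7   20. ]]
```

View pics/c7.png

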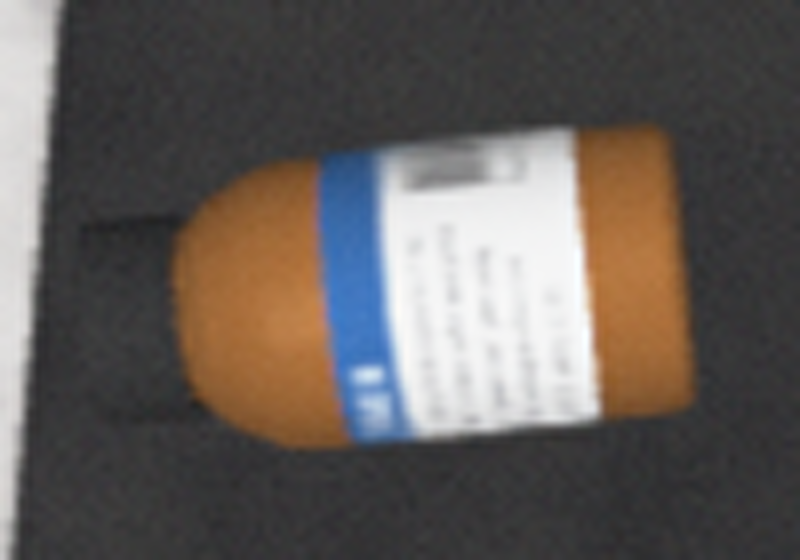

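Run:
```python
from arm import *
bot.grip(0.72)
a=1.789
bot.move_ptp([503.4,-346.3,110],[np.pi,0,a])
print(bot.movel([503.4,-346.3,6],max_speed=120,threshold=8))
s=bot.get_state(); print(s['tcp_pos'],s['contact_force'])
bot.grip(0.3,30); s=bot.get_state(); print(s['t'],s['opening'],s['contact_force'],s['tcp_pos'])
cv2.imwrite("pics/w6.png",imaging.capture("wrist"))
bot.movel([503.4,-346.3,150],max_speed=150)
s=bot.get_state(); print(s['t'],s['opening'],s['contact_force'],s['tcp_pos'])
cv2.imwrite("pics/w7.png",imaging.capture("wrist")); cv2.imwrite("pics/s7.png",imaging.capture("side"))
```

```text
False
[ 503.97339299 -346.78196058    6.7812003 ] [-1.04280395  0.92269676  0.48626562]
14.3083 0.45578072763238386 [-1.11667966  0.44867476  6.38005777] [ 503.95084985 -346.8506567     7.10140747]
15.4667 0.4537124516942056 [-1.11277093 -0.00878402 -1.22068499] [ 502.79281097 -345.78154686  148.90969513]
```

View pics/w7.png

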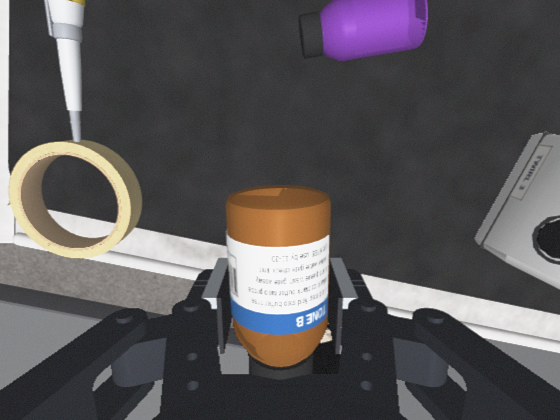

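View pics/s7.png

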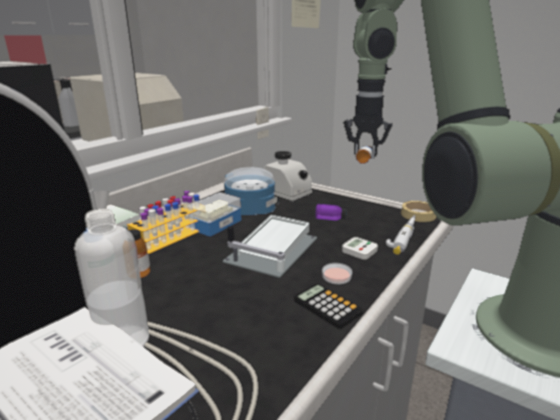

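Run:
```python
from arm import *
P=O+Rz@[0,28,0]
bot.move_ptp([P[0],P[1],130],[np.pi,0,.147+np.pi])
print(bot.get_state()['t'],bot.get_state()['qpos'])
print(bot.movel([P[0],P[1],48],max_speed=120,threshold=8))
r=bot.movel([P[0],P[1],32],max_speed=30,threshold=4)
s=bot.get_state(); print(r,s['t'],s['tcp_pos'],s['contact_force'],s['opening'])
cv2.imwrite("pics/w8.png",imaging.capture("wrist")); im=imaging.capture("side"); cv2.imwrite("pics/s8.png",cv2.resize(im[190:300,200:360],None,fx=5,fy=5,interpolation=2))
```

```text
17.0583 [-3.92956677e-02  4.22461564e-01 -3.26435599e-01  8.21521573e-01
 -4.01959555e-04 -1.84686288e-01]
False
True 18.4 [552.07798733  52.72178256  33.21765665] [-0.74124109 -0.91039534  5.73213077] 0.45572491991056446
```

View pics/w8.png

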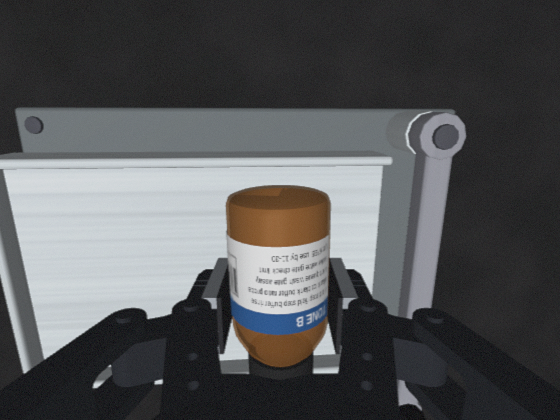

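View pics/s8.png

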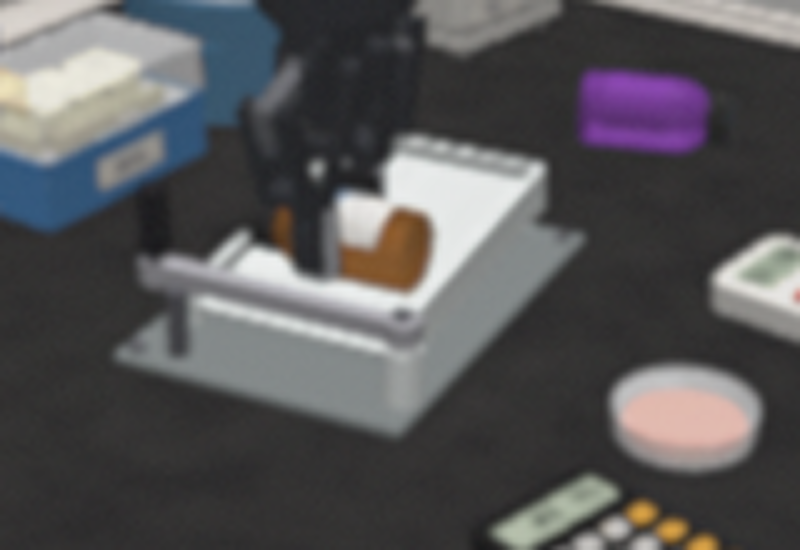

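Run:
```python
from arm import *
for g in (.48,.51,.54,.57,.60): bot.grip(g,20)
s=bot.get_state(); p=s['tcp_pos']; print(s['contact_force'],s['opening'])
bot.movel([p[0],p[1],75],max_speed=60)
bot.movel([p[0],p[1],180],max_speed=150)
bot.dwell(.5); print(bot.get_state()['t'])
import json
json.dump({k:np.array(v).tolist() for k,v in imaging.camera_model("wrist").items()},open("w9.json","w"))
cv2.imwrite("pics/w9.png",imaging.capture("wrist")); im=imaging.capture("side"); cv2.imwrite("pics/s9.png",im); cv2.imwrite("pics/s9c.png",cv2.resize(im[190:300,200:360],None,fx=5,fy=5,interpolation=2))
```

```text
[ 0.50268729 -0.29717582  0.26672359] 0.5978845372557986
21.7917
```

View pics/w9.png

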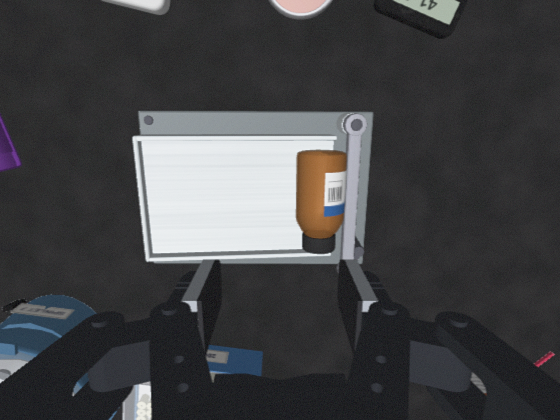

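View pics/s9c.png

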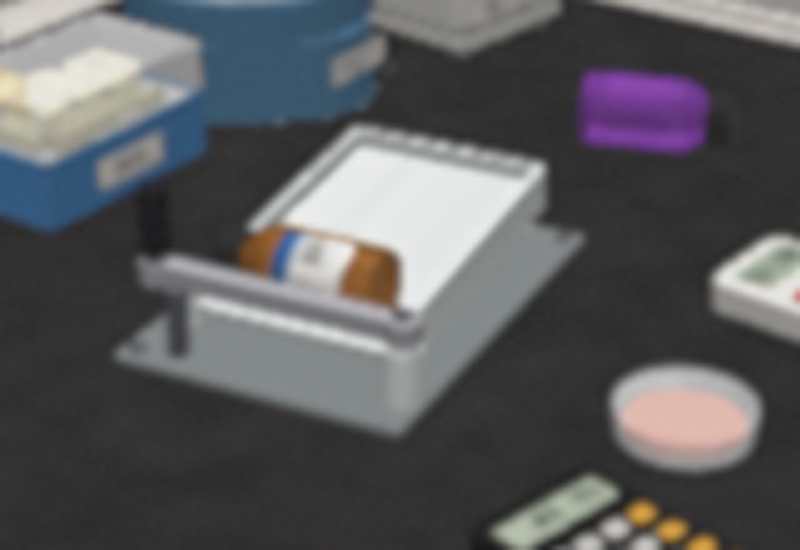

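Run:
```python
from arm import *
import json
c=cam("wrist",json.load(open("w9.json")))
r=lambda uv,z:((onz(uv,z,c)-O)@Rz).round(1).tolist()
print("foot/cap",r([(321,151),(318.5,251)],43),"hinge",r((356,125),48),"bar far end",r((349.5,255),48))
bot.dwell(.6); a=imaging.capture("wrist"); cv2.imwrite("pics/w10.png",a)
print(cv2.absdiff(a,cv2.imread("pics/w9.png"))[100:270,130:380].max(), bot.get_state()['t'])
bot.sign_off()
```

```text
foot/cap [[-41.6, 61.7, 43.0], [43.8, 62.3, 43.0]] hinge [[-61.7, 87.2, 48.0]] bar far end [[45.4, 88.1, 48.0]]
58 22.5417
the job is handed in; nothing more can be done
```

I shut the stop arm first, then picked up the amber bottle and laid it crosswise in the lane. It rolled about 34 mm down to the shut arm and stopped there. I handed the job in at about 22.5 s.

**Last checks (rack frame):**

| Check | Measured | Expected |
|---|---|---|
| Bottle foot | x −42, y 61.7 mm | y 62 |
| Bottle cap (points away from the robot) | x +44, y 62.3 mm | y 62 |
| Arm bar centre line | y 87.2 at the hinge, 88.1 near the far end | y 87 |
| Knob, on shutting the arm | (61.5, 86.3) mm, did not move when pushed again | (62, 87) mm |

- **Choice of bottle:** the amber one with the white and blue label, lying at wrist-picture pixel (255, 176). I did not touch the purple look-alike at (372, 217). The last side view shows it and the petri dish in their places; I did not measure the bystanders again.
- **Forces:** the highest I read was about 6 N, when the fingers closed on the bottle and when it touched the deck. I did not record peaks during the motions.
- **Stillness check not conclusive:** two wrist pictures about 0.7 s apart differed by up to 58 grey levels at single pixels. I put this down to camera noise or slight settling of the robot arm, and handed in without looking further. The bottle's position against the arm was measured only in the first of those two pictures.

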